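# Wind the cream filler's piston out and take off its cylinder

### The arm

A 7-joint arm with a two-finger parallel gripper is mounted at the origin on a cart in front of the work surface, level with it; the furniture and walls round the work are solid. World frame = base frame: x ahead of the robot, y to its left, z up, the work surface at z = 0. Lengths are in m, angles in rad, forces in N, time in s.
With the tool pointing down it reaches from about 0.4 to 0.9 m from the base axis. Payload 5.5 kg.
Tool frame: the origin (TCP) lies between the finger pads; the fingertips stand 25 mm ahead of it and the grasp point (between the pads) lies 6 mm ahead of it (arm.tip_extent is the distance from the TCP to the fingertips, in m); z points along the fingers, y is the line along which they close (so a half turn about z gives the same grasp; the last joint's range is limited). The gripper opens to 92 mm and grips with 3 to 60 N. Pads are 19 mm wide; open, the fingers measure 130 mm over their backs; the gripper's body (75 mm by 190 mm) begins 47 mm behind the grasp point.
Start: joints at [-0.847, 0.501, -0.427, 1.55, 0.221, 1.138, -0.21], TCP at [0.289, 0.582, 0.252] pointing down, gripper open.
Joint ranges: [-2.88, 2.88], [-0.31, 2.03], [-1.54, 1.56], [0.2, 2.42], [-1.41, 4.55], [0.19, 2.02], [-2.57, 2.57]. Speed limits (rad/s): [2.57, 2.57, 3.14, 3.14, 3.14, 3.14, 3.14].

### API

Orientations are given as a unit quaternion [x, y, z, w].
In Python, from workcell import arm gives the robot as it stands.
- The arm moves only by the tool jog_arm, never from a script. Its argument "moves" is a list of rows, each a list of 3 entries, a list of its own where there are three numbers: the shift along the tool's x, y, z in units of 0.2 m (1.0 is 0.2 m), then the turn, a rotation vector about the tool's x, y, z in units of 360 degrees (1.0 is 360 degrees), then the closure, from 0 (fully open) to 1 (shut). In form: [[[tx, ty, tz], [ax, ay, az], jaw], ...]. A call has 1 to 8 rows; each row is the pose to reach, as a shift and turn from the pose commanded when the call began, along the tool's axes at that moment, turning the shorter way round; what a row does not reach only later rows make up. A row lasts 1/10 s, in which the tool goes at most 50 mm and 8.59 degrees, less where a joint would pass 70% of its speed; a pose out of reach is approached as far as the arm can. A call with a number of a shift or a turn outside -1 to 1 is refused whole. A call with a gripper value outside its range is refused whole. The fingers move at their own pace and stop on an object; "force" is the grip in N (left out, the last holds). Time passes only in rows, so rows that repeat a pose let the fingers close. It gives the time, the measured TCP pose, the force, the opening and the grip force at its end, in the units of the state.
- arm.get_obs(): the state, without advancing time (a new reading comes with each control period).
- arm.read_camera(name): name is "side" or "top" or "wrist"; returns a dict with "frame" (420x560x3 uint8, red, green, blue), "fovy" (degrees; the focal length in pixels is half the picture's height over the tangent of half this angle, whatever the lens; pixels are square), "cx", "cy" (the principal point, pixels), "k1" (the pictures are not rectified: a ray, as slopes to the right and down, at radius r is drawn at 1 + k1 r^2 times it, then the intrinsics apply), "rvec" (rotation vector, rad) and "tvec" (3), from world to camera coordinates, as OpenCV has them. Camera axes: x right, y down, z forward; pixel columns grow to the right and rows downward; lengths in m; the calibration is good to about 2 mm. A picture is of the moment at which its call begins. There is no depth.
- arm.hand_in(): hands the job in; it is judged then, once.
The state is a dict: "clock": time; "joint_pos": joint angles; "qvel": joint speeds; "effort": joint torques, N m; "eef_pos": TCP position; "ee_rot": TCP orientation; "contact_force": force on the tool from outside, world axes, zero at the start; "wrist_torque": the same for the moment, N m; "grip_width": finger opening in m; "grip_force": force on a finger pad.
Only numpy, scipy, OpenCV 4.12 (cv2) and the standard library are available. Lean on these libraries where they do the work, as an engineer would, in place of code of your own. Each camera call takes 0.05 s, during which the arm holds its last target. There are 200 camera calls.

### The job

The empty hand-cranked cream filler has to be refilled. Wind the piston back out of the cylinder with the crank, clockwise, until the stiff crank suddenly turns freely, and about a quarter turn more so that the piston stands clear; do not run it up hard against the gearbox. Then lift the cylinder up out of its cradle and lay it on its side in the shallow baking pan, without dropping it or shoving the other things about.

Things in the scene. Friction and masses are not known exactly. Their poses are not given: they have to be found in the camera images.
- filler: cream filler, fixed: base plate 110 x 330 mm, two V saddles, gearbox with the crank on top (124 mm high, y -135 to -65 mm), toothed rod through it at z 88 mm, to y -331 mm at most. Origin under it on the counter, y along the cylinder to the spout, z up. Cylinder axis x 0, z 88 mm; saddles 12 mm thick at y 0 and 122 mm, none higher than that axis
- crank (a joint): crank angle over several turns, rad; grows clockwise from above, drawing the piston out 7 mm a radian. Starts at 2.5 to 9. After 0.2 of play it is stiff while the seal is in the cylinder (0.47 N m, 7 to 8 N at the grip); at about 18.6 this suddenly drops to 0.05 N m (1 N). From 19.3 the piston is clear of the cylinder, at 23.1 hard against the gearbox. Stays where left
- crank_grip (a point): middle of the crank's grip: upright black knob, 27 mm across, 52 mm high, free-spinning on the arm's end 62 mm from the crank axis; its top is 26 mm above this point, the arm 26 mm below. Fingers can hold it from above and go round without turning
- crank_axis (a point): fixed point on the crank's upright axis, on top of the gearbox, at the height of the grip's middle (173 mm above the counter)
- cylinder: loose steel tube lying in the saddles, 54 mm across, 0.2 to 0.45 kg. Origin on its axis, y along it to the spout. Open mouth at y -80 mm with a 64 mm flange whose two ears reach 44 mm from the axis; tube ends at +80, spout tip +116 mm. Lifts straight up once the piston is out, not before; grasp across the tube between the saddles
- pan: shallow dark steel baking pan, fixed on the counter, 180 x 270 mm outside, rim 29 mm high, floor 3 mm thick; its y axis runs along its long side. Origin at the centre of its underside. Lying in it, the cylinder's axis is about 35 mm above the counter
- cookie_pack: bystander: clear pack of small brown cookies, 64 x 96 x 96 mm, origin at the centre of its underside
- packet: bystander: flat kraft-paper packet, 62 x 100 x 14 mm, origin at the centre of its underside
- label_tape: bystander: roll of pale tape lying flat, 98 mm across, 25 mm high, origin at the centre of its underside
- bell: bystander: counter bell with a white dome, 74 mm across, 57 mm high, origin at the centre of its underside
- tongs: bystander: steel serving tongs lying flat, 330 x 65 x 39 mm, origin at the centre of their underside

How it is judged:
On the way:
1. the piston is wound back clear of the cylinder (value of joint crank above 19.3 rad and horizontal distance between cylinder and filler below 0.075 m), for 0.2 s.
At the end, for the whole second after the job is handed in: the cylinder lies at rest on its side on the pan's floor (origin within 60 mm across, 65 mm along of the pan's centre, under 50 mm high, axis within 10 degrees of level); the piston stands clear of the cradle and off the gearbox (crank 19.0 to 22.9 rad) (value of joint crank between 19 and 22.9 rad and x of cylinder in the frame of pan between -0.06 and 0.06 m and y of cylinder in the frame of pan between -0.065 and 0.065 m and z of cylinder in the frame of pan below 0.05 m and angle between cylinder's own y axis and vertical between 1.4 and 1.74 rad and linear speed of cylinder below 0.03 m/s); the robot touches nothing.
It fails at once if the piston is run up hard against the gearbox (crank beyond 22.9 rad) (value of joint crank above 22.9 rad).
It fails at once if the cylinder is dropped (it falls faster than 0.7 m/s with nothing of the robot touching it, a fall of about 25 mm) (linear speed of cylinder above 0.7 m/s and contact force between cylinder and the fingers below 0.05 N and contact force between cylinder and the arm below 0.05 N).
It fails at once if the cookie pack, packet, tape roll, bell or tongs is shoved more than 40 mm (distance of any of cookie_pack, packet, label_tape, bell, tongs from where it was at the start of the episode above 0.04 m).
It also fails if it takes over 72 s, if anything falls off the work surface, if the arm or the gripper's body presses on something with over 40 N, if the wrist force passes 120 N, or if a joint passes its speed limit or range.

## Working session

There is one attempt and no reset: what is moved stays moved. The work goes in short steps, Python scripts to look and compute and a tool call to move; the robot and the scene stay as the last step left them, time stands still between calls to the robot, and variables do not carry over. Pictures are saved under pics/ and viewed, at most 12 in all, crops included, and the job is handed in when it is done.

Besides the shell and the picture viewer there is one more tool, called as a command line: name --argument value ..., lists and objects as JSON in quotes. jog_arm: Moves the arm, as the interface text tells. Its arguments: {"type":"object","properties":{"moves":{"type":"array","items":{"type":"array"}},"force":{"type":"number"}},"required":["moves"]}

```bash
mkdir -p pics; cat > h.py <<'E'
import numpy as np, cv2
from scipy.spatial.transform import Rotation as R
from workcell import arm
def snap(n,fn):
    c=arm.read_camera(n); cv2.imwrite('pics/'+fn,c['frame'][:,:,::-1]); np.save('pics/'+fn+'.npy',{k:v for k,v in c.items() if k!='frame'},allow_pickle=True); return c
def load(fn): return np.load('pics/'+fn+'.npy',allow_pickle=True).item()
def K(c):
    f=210/np.tan(np.radians(c['fovy'])/2); return np.array([[f,0,c['cx']],[0,f,c['cy']],[0,0,1.]]),np.array([c['k1'],0,0,0.])
def ray(c,uv):
    k,d=K(c); p=cv2.undistortPoints(np.array([[uv]],float),k,d)[0,0]
    M=R.from_rotvec(np.ravel(c['rvec'])).as_matrix(); return -M.T@np.ravel(c['tvec']), M.T@np.array([p[0],p[1],1])
def at(c,uv,z):
    o,r=ray(c,uv); return o+r*(z-o[2])/r[2]
def proj(c,P):
    k,d=K(c); return cv2.projectPoints(np.array(P,float).reshape(-1,3),np.ravel(c['rvec']).astype(float),np.ravel(c['tvec']).astype(float),k,d)[0][:,0]
def tool(P,turn=None):
    o=arm.get_obs(); r=R.from_quat(o['ee_rot']); return r.inv().apply(np.array(P)-o['eef_pos'])/0.2
E
python3 - <<'E'
from h import *
np.set_printoptions(precision=3,suppress=True)
a=snap('top','t0.png');b=snap('side','s0.png')
for c in(a,b): print(ray(c,(280,210)))
o=arm.get_obs();print(o);print(R.from_quat(o['ee_rot']).as_matrix())
f=[cv2.resize(x['frame'],(560,420)) for x in(a,b)]
E
```

```text
(array([-0.261, -0.244,  1.928]), array([ 0.418,  0.05 , -0.907]))
(array([ 0.617, -1.52 ,  0.893]), array([-0.044,  0.879, -0.476]))
{'clock': 0.1, 'joint_pos': array([-0.847,  0.502, -0.427,  1.551,  0.221,  1.138, -0.21 ]), 'qvel': array([-0.   , -0.004, -0.001, -0.002, -0.001, -0.001,  0.002]), 'effort': array([ -0.012, -56.787,  -5.838, -27.991,  -0.069,   0.024,   0.   ]), 'eef_pos': array([0.289, 0.582, 0.251]), 'ee_rot': array([ 0.228,  0.974, -0.001, -0.   ]), 'contact_force': array([ 0.103,  0.241, -1.175]), 'wrist_torque': array([ 0.009, -0.04 ,  0.022]), 'grip_force': 0.0, 'grip_width': 0.091863823490724}
[[-0.896  0.445 -0.001]
 [ 0.445  0.896 -0.001]
 [ 0.    -0.002 -1.   ]]
```

View pics/t0.png

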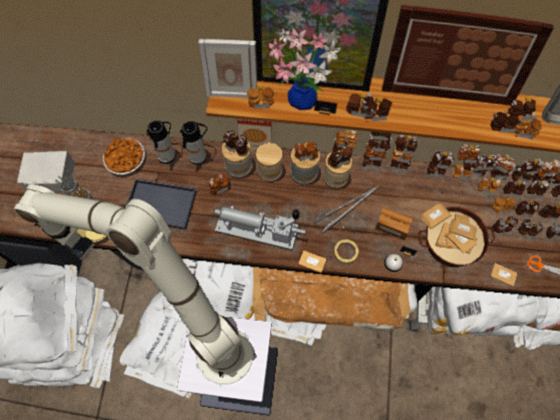

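View pics/s0.png

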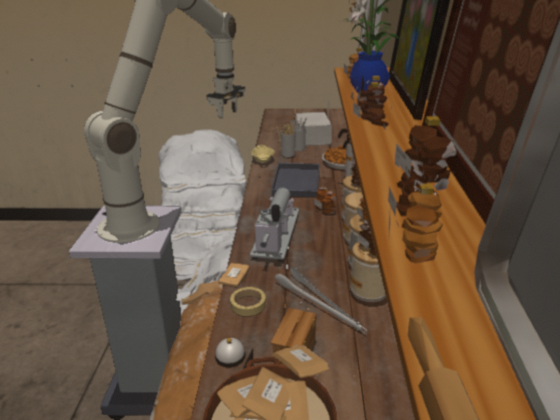

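Overview: the filler is around top (258,228), with the knob near (296,214) and the pan near (160,205). Next I'll enlarge these regions.

```bash
python3 - <<'E'
from h import *
t=cv2.imread('pics/t0.png')[170:270,120:320]; s=cv2.imread('pics/s0.png')[160:270,230:350]
cv2.imwrite('pics/tc.png',cv2.resize(t,None,fx=4,fy=4,interpolation=cv2.INTER_CUBIC))
cv2.imwrite('pics/sc.png',cv2.resize(s,None,fx=5,fy=5,interpolation=cv2.INTER_CUBIC))
E
```

```text
(no output)
```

View pics/tc.png

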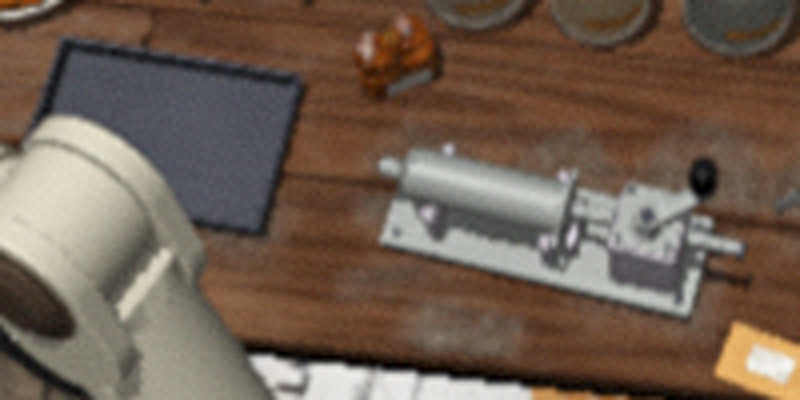

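View pics/sc.png

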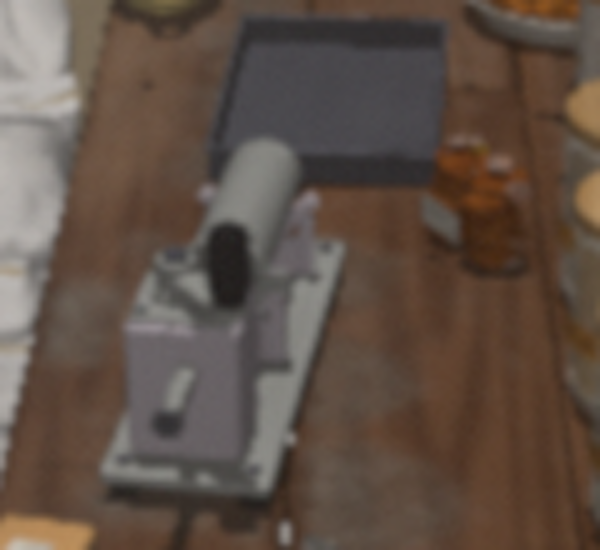

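Top crop: spout tip (383,167), knob top about (703,168), crank hub about (648,218), pan rim corners (63,40), (302,75), (265,235), base plate corners (380,242), (690,318). Side crop: knob top (228,235), bottom (230,297), base plate right end (265,492), left end (103,478).

```bash
python3 - <<'E'
from h import *
np.set_printoptions(precision=3,suppress=True)
a=load('t0.png');b=load('s0.png')
T=lambda u,v:(120+u/4-.375,170+v/4-.375); S=lambda u,v:(230+u/5-.4,160+v/5-.4)
for n,p,z in [('spout',(383,167),.088),('tubeL',(405,180),.088),('hub',(648,216),.15),('knobtop',(703,168),.195),('rodend',(742,247),.088),('panTL',(63,40),.029),('panTR',(302,75),.029),('panBR',(265,235),.029),('plBL',(380,242),.008),('plBR',(690,318),.008),('cookies',(400,70),.05)]:
    print(n,at(a,T(*p),z)[:2])
for n,p,z in [('knobtop',(228,235),.195),('knobmid',(229,265),.173),('panTL',(240,15),.029),('panTR',(445,22),.029),('panBR',(440,185),.0),('panBL',(208,180),.0),('plR',(265,492),.008),('plL',(103,478),.008),('plFarR',(345,242),.008)]:
    print('S',n,at(b,S(*p),z)[:2])
print(arm.get_obs()['ee_rot'])
E
```

```text
spout [0.551 0.118]
tubeL [0.539 0.094]
hub [ 0.501 -0.158]
knobtop [ 0.538 -0.207]
rodend [ 0.505 -0.252]
panTL [0.687 0.506]
panTR [0.674 0.235]
panBR [0.486 0.239]
plBL [0.501 0.123]
plBR [ 0.454 -0.207]
cookies [0.681 0.127]
S knobtop [ 0.537 -0.209]
S knobmid [ 0.537 -0.207]
S panTL [0.509 0.518]
S panTR [0.69  0.504]
S panBR [0.68  0.243]
S panBL [0.495 0.25 ]
S plR [ 0.557 -0.205]
S plL [ 0.453 -0.19 ]
S plFarR [0.605 0.131]
[ 0.228  0.974 -0.001 -0.   ]
```

jog_arm --moves '[[[-1,-1,-0.25],[0,0,0.19],0],[[-1,-1,-0.25],[0,0,0.19],0],[[-1,-1,-0.25],[0,0,0.19],0],[[-1,-1,-0.25],[0,0,0.19],0],[[-1,-1,-0.25],[0,0,0.19],0],[[-1,-1,-0.25],[0,0,0.19],0],[[-1,-1,-0.25],[0,0,0.19],0],[[-1,-1,-0.25],[0,0,0.19],0]]'

```text
clock: 0.9
eef_pos: [0.38, 0.3124, 0.302]
ee_rot: [0.739, 0.673, 0.0, 0.0]
contact_force: [-0.1, 0.4, -0.2]
grip_width: 0.0917
grip_force: 0.0
```

jog_arm --moves '[[[-1,0.5,0],[0,0,0.006],0],[[-1,0.5,0],[0,0,0.006],0],[[-1,0.5,0],[0,0,0.006],0],[[-1,0.5,0],[0,0,0.006],0],[[-1,0.5,0],[0,0,0.006],0],[[-1,0.5,0],[0,0,0.006],0]]'

```text
clock: 1.5
eef_pos: [0.4631, 0.1019, 0.3014]
ee_rot: [0.751, 0.66, -0.001, 0.001]
contact_force: [-0.1, 1.3, -0.4]
grip_width: 0.0917
grip_force: 0.0
```

jog_arm --moves '[[[-1,0.5,0],[0,0,0],0],[[-1,0.5,0],[0,0,0],0],[[-1,0.5,0],[0,0,0],0],[[-1,0.5,0],[0,0,0],0],[[-1,0.5,0],[0,0,0],0],[[-1,0.5,0],[0,0,0],0]]'

```text
clock: 2.1
eef_pos: [0.5375, -0.1077, 0.3012]
ee_rot: [0.751, 0.661, -0.001, 0.0]
contact_force: [0.6, 0.8, -0.6]
grip_width: 0.0916
grip_force: 0.0
```

```bash
python3 - <<'E'
from h import *
np.set_printoptions(precision=3,suppress=True)
c=snap('wrist','w0.png'); print(ray(c,(280,210)),c['fovy'],c['k1']);o=arm.get_obs();print(o['eef_pos'],o['ee_rot'],o['joint_pos'])
print(proj(c,[(.538,-.208,.199),(.5,-.158,.173),(.515,-.156,.173)]))
E
```

```text
(array([ 0.545, -0.038,  0.433]), array([-0.028, -0.262, -0.965])) 61.91823573439012 -0.08914459476271157
[ 0.537 -0.105  0.301] [ 0.75   0.662 -0.    -0.   ] [-0.014  0.24   0.187  1.771 -0.049  1.137  0.064]
[[296.458 339.585]
 [241.693 273.051]
 [259.576 268.734]]
```

View pics/w0.png

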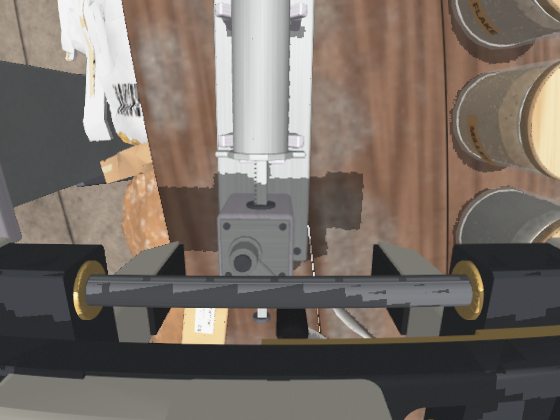

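Wrist view: hub boss at (242,263), gearbox (218–295, 195–280), cylinder axis at column 261 (rows 10–150), flange at row 155, knob partly hidden at (291,322).

```bash
python3 - <<'E'
from h import *
np.set_printoptions(precision=4,suppress=True)
a=load('t0.png');w=load('w0.png')
T=lambda u,v:(120+u/4-.375,170+v/4-.375)
for z in(.13,.14,.15,.16): print(z,at(w,(242,263),z)[:2],at(a,T(648,216),z)[:2])
print('axis',at(w,(261,20),.088),at(w,(260.5,150),.088),'flange',at(w,(260.5,156),.088))
print('knob col',at(w,(291,325),.19),at(w,(291,325),.16))
print('gear',at(w,(231,197),.124),at(w,(292,197),.124))
E
```

```text
0.13 [ 0.4944 -0.1675] [ 0.5099 -0.1573]
0.14 [ 0.4961 -0.1633] [ 0.5056 -0.1578]
0.15 [ 0.4978 -0.159 ] [ 0.5013 -0.1583]
0.16 [ 0.4995 -0.1548] [ 0.497  -0.1587]
axis [0.5404 0.0486 0.088 ] [ 0.5237 -0.0693  0.088 ] flange [ 0.5229 -0.0751  0.088 ]
knob col [ 0.5349 -0.2002  0.19  ] [ 0.5336 -0.2202  0.16  ]
gear [ 0.4935 -0.1047  0.124 ] [ 0.5485 -0.1117  0.124 ]
```

jog_arm --moves '[[[-0.51,0.065,0.2],[0,0,0.0025],0],[[-0.51,0.065,0.2],[0,0,0.0025],0],[[-0.51,0.065,0.2],[0,0,0.0025],0],[[-0.51,0.065,0.2],[0,0,0.0025],0],[[-0.51,0.065,0.2],[0,0,0.0025],0]]'

```text
clock: 2.65
eef_pos: [0.5383, -0.2039, 0.2617]
ee_rot: [0.753, 0.658, 0.001, -0.001]
contact_force: [-0.2, -0.5, 0.2]
grip_width: 0.0918
grip_force: 0.0
```

```bash
python3 - <<'E'
from h import *
c=snap('side','s1.png'); w=snap('top','t1.png')
x=cv2.resize(c['frame'][180:250,240:320],None,fx=6,fy=6)[:,:,::-1]
y=cv2.resize(w['frame'][185:255,260:320],None,fx=6,fy=6)[:,:,::-1]
cv2.imwrite('pics/c1.png',np.hstack([x[:,:430],y])); o=arm.get_obs();print(o['eef_pos'],o['ee_rot'])
p=o['eef_pos']+[0,0,-.025]; print(proj(c,[p]),proj(w,[p]))
E
```

```text
[ 0.53871076 -0.20384462  0.26226672] [ 7.52553213e-01  6.58530865e-01  8.54382887e-04 -1.76719177e-04]
[[275.43136023 193.13593348]] [[294.91382852 206.5277995 ]]
```

View pics/c1.png

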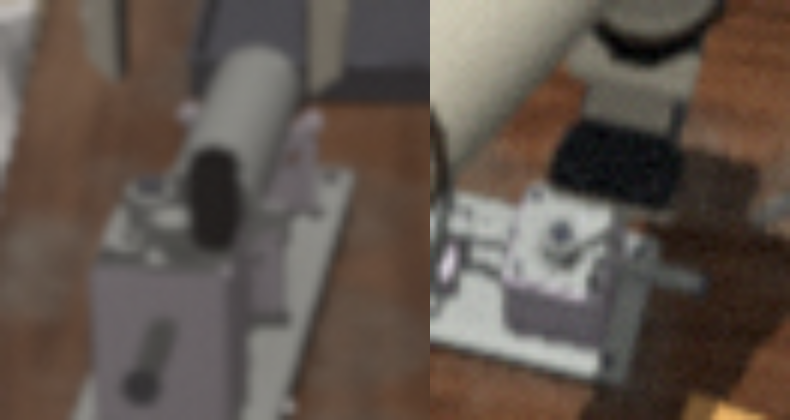

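Side view: the fingers (columns 105 and 325) straddle the knob (column 214) evenly. I'll descend and close.

jog_arm --moves '[[[-0.02,0,0.2],[0,0,0],0.3],[[-0.02,0,0.39],[0,0,0],0.3],[[-0.02,0,0.39],[0,0,0],0.3],[[-0.02,0,0.39],[0,0,0],1],[[-0.02,0,0.39],[0,0,0],1],[[-0.02,0,0.39],[0,0,0],1],[[-0.02,0,0.39],[0,0,0],1],[[-0.02,0,0.39],[0,0,0],1]]' --force 35

```text
clock: 3.55
eef_pos: [0.5377, -0.2111, 0.1847]
ee_rot: [0.754, 0.657, 0.0, 0.001]
contact_force: [0.5, 0.1, -0.6]
grip_width: 0.0322
grip_force: 0.0
```

jog_arm --moves '[[[0,0,0],[0,0,0],1],[[0,0,0],[0,0,0],1],[[0,0,0],[0,0,0],1]]'

```text
clock: 3.85
eef_pos: [0.5372, -0.211, 0.1842]
ee_rot: [0.754, 0.657, 0.0, 0.0]
contact_force: [-2.0, 0.9, 5.4]
grip_width: 0.0259
grip_force: 35.0
```

```bash
python3 - <<'E'
from h import *
o=arm.get_obs();print(o['eef_pos'],R.from_quat(o['ee_rot']).as_matrix(),o['contact_force'])
M=R.from_quat(o['ee_rot']).as_matrix()
for C in [(.499,-.158),(.501,-.159)]:
    v=np.array(o['eef_pos'][:2])-C; print(C,np.hypot(*v),np.degrees(np.arctan2(v[1],v[0])), (M.T@[*v,0])/.2)
E
```

```text
[ 0.53722925 -0.2110034   0.18422465] [[ 1.36837556e-01  9.90593452e-01  3.11318059e-04]
 [ 9.90593491e-01 -1.36837590e-01  9.23774246e-05]
 [ 1.34108485e-04  2.95748942e-04 -9.99999947e-01]] [-2.00271534  0.92119734  5.36705243]
(0.499, -0.158) 0.06535163823337731 -54.19858441551519 [-2.36368152e-01  2.25612524e-01  3.50256923e-05]
(0.501, -0.159) 0.06337911961051419 -55.13620093499932 [-2.32783560e-01  2.15022401e-01  3.23743988e-05]
```

```bash
python3 - <<'E'
import numpy as np
for s in (137,297,97,257,57,217,17):
    t=np.radians(s+20*np.arange(1,9)); s0=np.radians(s)
    print(s,[[round(.31*(np.cos(x)-np.cos(s0)),3),round(.31*(np.sin(x)-np.sin(s0)),3)] for x in t])
E
```

```text
137 [[np.float64(-0.059), np.float64(-0.09)], [np.float64(-0.083), np.float64(-0.195)], [np.float64(-0.07), np.float64(-0.302)], [np.float64(-0.021), np.float64(-0.398)], [np.float64(0.058), np.float64(-0.471)], [np.float64(0.157), np.float64(-0.513)], [np.float64(0.264), np.float64(-0.519)], [np.float64(0.367), np.float64(-0.488)]]
297 [[np.float64(0.086), np.float64(0.065)], [np.float64(0.145), np.float64(0.155)], [np.float64(0.169), np.float64(0.26)], [np.float64(0.156), np.float64(0.367)], [np.float64(0.107), np.float64(0.463)], [np.float64(0.028), np.float64(0.536)], [np.float64(-0.071), np.float64(0.578)], [np.float64(-0.179), np.float64(0.584)]]
97 [[np.float64(-0.103), np.float64(-0.031)], [np.float64(-0.189), np.float64(-0.096)], [np.float64(-0.248), np.float64(-0.187)], [np.float64(-0.272), np.float64(-0.291)], [np.float64(-0.259), np.float64(-0.398)], [np.float64(-0.21), np.float64(-0.494)], [np.float64(-0.131), np.float64(-0.568)], [np.float64(-0.032), np.float64(-0.61)]]
257 [[np.float64(0.108), np.float64(-0.006)], [np.float64(0.21), np.float64(0.026)], [np.float64(0.29
[... 519 characters left out ...]
np.float64(-0.416), np.float64(-0.447)]]
217 [[np.float64(0.079), np.float64(-0.073)], [np.float64(0.178), np.float64(-0.115)], [np.float64(0.285), np.float64(-0.121)], [np.float64(0.388), np.float64(-0.09)], [np.float64(0.474), np.float64(-0.025)], [np.float64(0.533), np.float64(0.065)], [np.float64(0.557), np.float64(0.17)], [np.float64(0.544), np.float64(0.277)]]
17 [[np.float64(-0.049), np.float64(0.096)], [np.float64(-0.128), np.float64(0.169)], [np.float64(-0.227), np.float64(0.211)], [np.float64(-0.334), np.float64(0.217)], [np.float64(-0.437), np.float64(0.186)], [np.float64(-0.523), np.float64(0.121)], [np.float64(-0.582), np.float64(0.03)], [np.float64(-0.606), np.float64(-0.074)]]
```

First 3 rows as a test, then check the forces.

jog_arm --moves '[[[-0.059,-0.09,0],[0,0,0],1],[[-0.083,-0.195,0],[0,0,0],1],[[-0.07,-0.302,0],[0,0,0],1],[[-0.07,-0.302,0],[0,0,0],1]]'

```text
clock: 4.25
eef_pos: [0.4748, -0.2189, 0.1844]
ee_rot: [0.755, 0.656, -0.0, 0.002]
contact_force: [0.9, -7.1, -2.6]
grip_width: 0.0261
grip_force: 35.0
```

jog_arm --moves '[[[0.041,-0.096,0],[0,0,0],1],[[0.12,-0.169,0],[0,0,0],1],[[0.219,-0.211,0],[0,0,0],1],[[0.326,-0.217,0],[0,0,0],1],[[0.429,-0.186,0],[0,0,0],1],[[0.515,-0.121,0],[0,0,0],1],[[0.574,-0.03,0],[0,0,0],1],[[0.598,0.074,0],[0,0,0],1]]'

```text
clock: 5.05
eef_pos: [0.5051, -0.1, 0.184]
ee_rot: [0.754, 0.657, -0.002, -0.001]
contact_force: [-8.9, -8.6, 10.9]
grip_width: 0.0263
grip_force: 35.0
```

jog_arm --moves '[[[-0.025,0.107,0],[0,0,0],1],[[-0.074,0.203,0],[0,0,0],1],[[-0.153,0.276,0],[0,0,0],1],[[-0.252,0.318,0],[0,0,0],1],[[-0.359,0.324,0],[0,0,0],1],[[-0.462,0.292,0],[0,0,0],1],[[-0.548,0.228,0],[0,0,0],1],[[-0.607,0.137,0],[0,0,0],1]]'

```text
clock: 5.85
eef_pos: [0.5199, -0.2209, 0.1841]
ee_rot: [0.753, 0.658, 0.003, -0.0]
contact_force: [4.5, 10.5, 4.3]
grip_width: 0.0261
grip_force: 35.0
```

jog_arm --moves '[[[-0.018,-0.105,0],[0,0,0],1],[[-0.005,-0.212,0],[0,0,0],1],[[0.044,-0.308,0],[0,0,0],1],[[0.123,-0.381,0],[0,0,0],1],[[0.222,-0.423,0],[0,0,0],1],[[0.329,-0.429,0],[0,0,0],1],[[0.432,-0.397,0],[0,0,0],1],[[0.518,-0.333,0],[0,0,0],1]]'

```text
clock: 6.65
eef_pos: [0.462, -0.1123, 0.184]
ee_rot: [0.754, 0.656, -0.002, -0.002]
contact_force: [-6.5, -5.4, 10.0]
grip_width: 0.0262
grip_force: 35.0
```

```bash
python3 - <<'E'
from h import *
c=snap('top','t2.png');s=snap('side','s2.png')
y=cv2.resize(c['frame'][195:255,245:325],None,fx=6,fy=6)[:,:,::-1]
cv2.imwrite('pics/c2.png',y); o=arm.get_obs();print(o['contact_force'],o['eef_pos'])
E
```

```text
[-5.66339053  3.62299117 11.19894019] [ 0.4655384  -0.11009662  0.18406594]
```

View pics/c2.png

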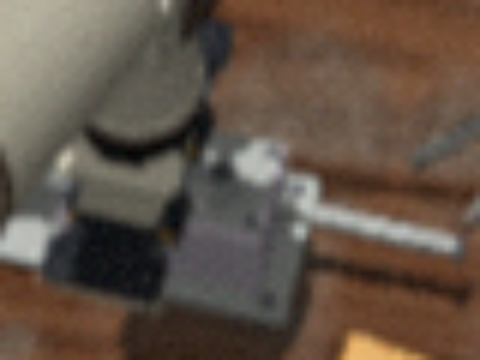

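Rod end is now at top (321.5,235.3); work out its travel.

```bash
python3 - <<'E'
from h import *
c=load('t2.png'); d=np.array([.14,.99])
e0=at(c,(120+742/4-.4,170+247/4-.4),.088)[:2]; e1=at(c,(321.5,235.3),.088)[:2]
print(e0,e1,(e0-e1)@d, (e0-e1)@d/.007)
E
```

```text
[ 0.50539282 -0.25183499] [ 0.49596353 -0.31805828] 0.06688116258022098 9.554451797174424
```

jog_arm --moves '[[[0.059,0.09,0],[0,0,0],1],[[0.083,0.195,0],[0,0,0],1],[[0.07,0.302,0],[0,0,0],1],[[0.021,0.398,0],[0,0,0],1],[[-0.058,0.471,0],[0,0,0],1],[[-0.157,0.513,0],[0,0,0],1],[[-0.265,0.519,0],[0,0,0],1],[[-0.367,0.488,0],[0,0,0],1]]'

```text
clock: 7.55
eef_pos: [0.5524, -0.1944, 0.184]
ee_rot: [0.753, 0.658, 0.001, -0.003]
contact_force: [-4.5, 11.1, 11.8]
grip_width: 0.026
grip_force: 35.0
```

jog_arm --moves '[[[-0.086,-0.065,0],[0,0,0],1],[[-0.145,-0.155,0],[0,0,0],1],[[-0.169,-0.26,0],[0,0,0],1]]'

```text
clock: 7.85
eef_pos: [0.499, -0.2243, 0.1843]
ee_rot: [0.753, 0.657, 0.002, 0.002]
contact_force: [8.2, 3.7, -0.8]
grip_width: 0.026
grip_force: 35.0
```

jog_arm --moves '[[[0.013,-0.107,0],[0,0,0],1],[[0.062,-0.203,0],[0,0,0],1],[[0.141,-0.276,0],[0,0,0],1]]'

```text
clock: 8.15
eef_pos: [0.4451, -0.1929, 0.1843]
ee_rot: [0.755, 0.656, -0.0, 0.003]
contact_force: [4.0, -7.1, -1.6]
grip_width: 0.0263
grip_force: 35.0
```

jog_arm --moves '[[[0.099,-0.042,0],[0,0,0],1],[[0.207,-0.048,0],[0,0,0],1],[[0.31,-0.016,0],[0,0,0],1]]'

```text
clock: 8.45
eef_pos: [0.4481, -0.1267, 0.1842]
ee_rot: [0.754, 0.656, -0.001, -0.002]
contact_force: [-0.8, -0.4, 5.3]
grip_width: 0.0265
grip_force: 35.0
```

The stiffness has gone. 80° more, then hold.

jog_arm --moves '[[[0.086,0.065,0],[0,0,0],1],[[0.145,0.155,0],[0,0,0],1],[[0.169,0.26,0],[0,0,0],1],[[0.156,0.367,0],[0,0,0],1],[[0.156,0.367,0],[0,0,0],1],[[0.156,0.367,0],[0,0,0],1],[[0.156,0.367,0],[0,0,0],1]]'

```text
clock: 9.15
eef_pos: [0.5279, -0.1072, 0.1842]
ee_rot: [0.754, 0.657, 0.0, 0.001]
contact_force: [0.5, -2.5, 4.8]
grip_width: 0.0261
grip_force: 35.0
```

```bash
python3 - <<'E'
from h import *
c=snap('top','t3.png')
y=cv2.resize(c['frame'][195:255,205:335],None,fx=6,fy=6)[:,:,::-1]
cv2.imwrite('pics/c3.png',y); o=arm.get_obs();print(o['contact_force'],o['eef_pos'])
d=np.array([.14,.99])
for y in(.06,.07,.08,.09,.1,.11):
    print(y,proj(c,[[.5054-.14*y-.0003,-.2518-.99*y,.088]]))
E
```

```text
[ 0.32828989 -2.1886739   5.25677924] [ 0.52770393 -0.10712045  0.18420141]
0.06 [[319.79218823 234.94584835]]
0.07 [[322.25079145 235.5354649 ]]
0.08 [[324.71135406 236.12545894]]
0.09 [[327.17383017 236.71581909]]
0.1 [[329.6381735  237.30653391]]
0.11 [[332.10433747 237.89759185]]
```

View pics/c3.png

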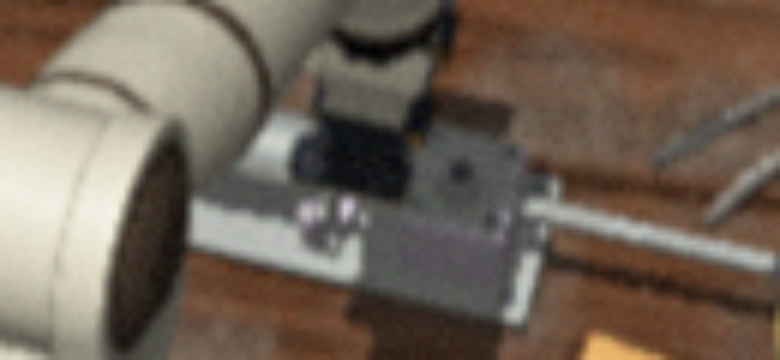

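Rod end has moved past top (334,239), about 0.115 m of travel, so the crank is near 20.2. Release and rise.

jog_arm --moves '[[[0,0,0],[0,0,0],0.2],[[0,0,0],[0,0,0],0.2],[[0,0,0],[0,0,0],0.2],[[0,0,0],[0,0,0],0.2],[[0,0,-0.2],[0,0,0],0.2],[[0,0,-0.4],[0,0,0],0],[[0,0,-0.5],[0,0,0],0],[[0,0,-0.5],[0,0,0],0]]'

```text
clock: 10.0
eef_pos: [0.5292, -0.1068, 0.2873]
ee_rot: [0.754, 0.657, 0.002, 0.002]
contact_force: [-0.1, -0.9, 0.1]
grip_width: 0.0859
grip_force: 0.0
```

```bash
python3 - <<'E'
from h import *
o=arm.get_obs();print(o['eef_pos'],o['ee_rot'],o['contact_force'],tool((.534,.004,.15)))
E
```

```text
[ 0.52916936 -0.10678166  0.2872585 ] [0.75385762 0.6570296  0.00230224 0.00234451] [-0.05930807 -0.87616105  0.10816302] [ 0.55174682 -0.05624716  0.68615366]
```

jog_arm --moves '[[[0.555,-0.053,0.1],[0,0,0],0],[[0.555,-0.053,0.1],[0,0,0],0],[[0.555,-0.053,0.1],[0,0,0],0],[[0.555,-0.053,0.3],[0,0,0],0],[[0.555,-0.053,0.3],[0,0,0],0],[[0.555,-0.053,0.3],[0,0,0],0]]'

```text
clock: 10.6
eef_pos: [0.5306, 0.0041, 0.2227]
ee_rot: [0.754, 0.657, -0.002, -0.001]
contact_force: [0.2, 0.7, 0.5]
grip_width: 0.0919
grip_force: 0.0
```

```bash
python3 - <<'E'
from h import *
np.set_printoptions(precision=4,suppress=True)
c=snap('wrist','w4.png'); s=snap('side','s4.png')
x=cv2.resize(s['frame'][160:260,225:325],None,fx=4,fy=4)
cv2.imwrite('pics/c4.png',np.hstack([x,cv2.resize(c['frame'],(400,300))[:300],] if 0 else [x,np.vstack([cv2.resize(c['frame'],(400,300)),np.zeros((100,400,3),np.uint8)])])[:,:,::-1])
o=arm.get_obs();print(o['eef_pos'],o['ee_rot'],tool((.534,.004,.094)))
E
```

```text
[0.5324 0.0039 0.2247] [0.7544 0.6564 0.0003 0.0004] [0.0015 0.0073 0.6533]
```

View pics/c4.png

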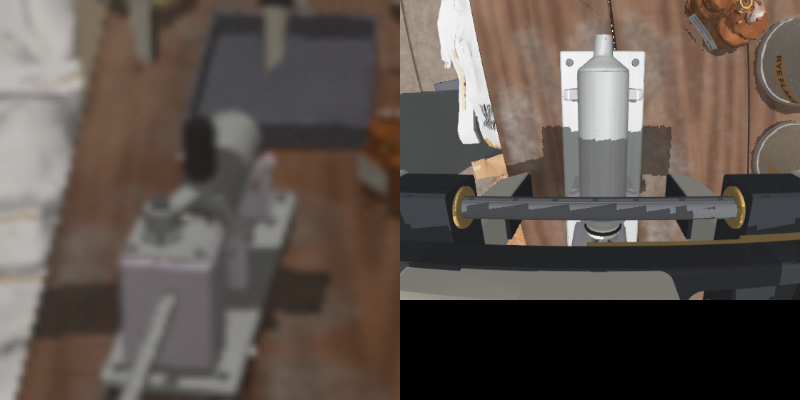

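Wrist view: tube centred (column 603) between the fingers (503 and 703). Descend and grip.

jog_arm --moves '[[[0,0.007,0.2],[0,0,0],0],[[0,0.007,0.4],[0,0,0],0],[[0,0.007,0.55],[0,0,0],0],[[0,0.007,0.64],[0,0,0],0],[[0,0.007,0.64],[0,0,0],0],[[0,0.007,0.64],[0,0,0],1],[[0,0.007,0.64],[0,0,0],1],[[0,0.007,0.64],[0,0,0],1]]' --force 35

```text
clock: 11.5
eef_pos: [0.5345, 0.0045, 0.0974]
ee_rot: [0.754, 0.657, 0.001, 0.001]
contact_force: [0.8, 0.1, -0.0]
grip_width: 0.0724
grip_force: 0.0
```

jog_arm --moves '[[[0,0,0],[0,0,0],1],[[0,0,0],[0,0,0],1],[[0,0,0],[0,0,0],1]]'

```text
clock: 11.8
eef_pos: [0.5347, 0.0045, 0.0965]
ee_rot: [0.754, 0.657, 0.001, 0.001]
contact_force: [3.0, -0.4, 0.3]
grip_width: 0.0523
grip_force: 35.0
```

jog_arm --moves '[[[0,0,-0.05],[0,0,0],1],[[0,0,-0.1],[0,0,0],1],[[0,0,-0.2],[0,0,0],1],[[0,0,-0.3],[0,0,0],1],[[0,0,-0.4],[0,0,0],1],[[0,0,-0.5],[0,0,0],1],[[0,0,-0.6],[0,0,0],1],[[0,0,-0.6],[0,0,0],1]]'

```text
clock: 12.6
eef_pos: [0.5346, 0.0047, 0.2187]
ee_rot: [0.754, 0.657, 0.002, 0.001]
contact_force: [0.8, 0.3, -4.5]
grip_width: 0.0524
grip_force: 35.0
```

```bash
python3 - <<'E'
from h import *
np.set_printoptions(precision=4,suppress=True)
s=snap('side','s5.png')
o=arm.get_obs();print(o['eef_pos'],o['ee_rot'],o['contact_force'],o['wrist_torque'],tool((.587,.375,.2)))
cv2.imwrite('pics/c5.png',cv2.resize(s['frame'][90:270,200:380],None,fx=3.3,fy=3.3)[:,:,::-1])
E
```

```text
[0.5337 0.0047 0.217 ] [0.7539 0.657  0.001  0.0007] [-0.0347 -0.5451 -5.3261] [-0.2107  0.0835 -0.018 ] [1.8705 0.0109 0.0861]
```

View pics/c5.png

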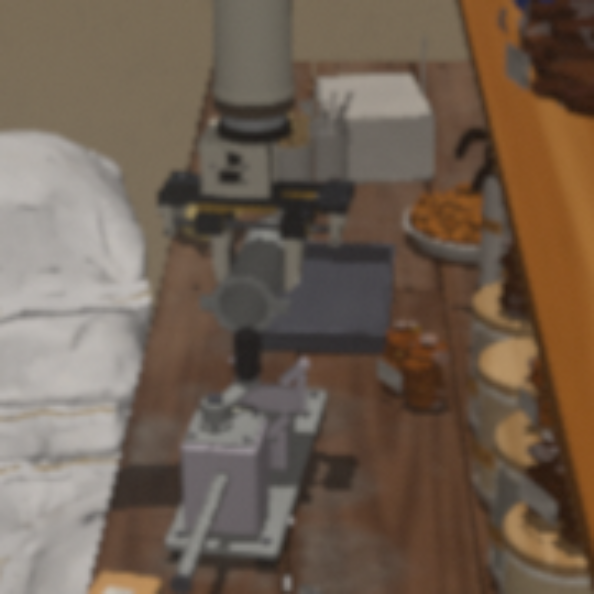

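Cylinder is lifted, hanging level and clear of the knob. Carry it to the pan.

jog_arm --moves '[[[0.15,0,0],[0,0,0],1],[[0.3,0,0],[0,0,0],1],[[0.45,0,0],[0,0,0],1],[[0.6,0,0],[0,0,0],1],[[0.75,0,0],[0,0,0],1],[[0.9,0,0],[0,0,0],1],[[0.95,0,0],[0,0,0],1],[[0.95,0,0],[0,0,0],1]]'

```text
clock: 13.45
eef_pos: [0.5578, 0.1948, 0.2141]
ee_rot: [0.753, 0.658, -0.001, -0.001]
contact_force: [-0.3, -0.4, -5.0]
grip_width: 0.0528
grip_force: 35.0
```

jog_arm --moves '[[[0.15,0,0],[0,0,0],1],[[0.3,0,0],[0,0,0],1],[[0.45,0,0],[0,0,0],1],[[0.6,0.01,0],[0,0,0],1],[[0.75,0.015,0],[0,0,0],1],[[0.88,0.015,0],[0,0,0],1],[[0.92,0.015,0],[0,0,0],1],[[0.92,0.015,0],[0,0,0],1]]'

```text
clock: 14.25
eef_pos: [0.5868, 0.3742, 0.2144]
ee_rot: [0.754, 0.657, -0.001, 0.0]
contact_force: [0.4, -1.1, -4.5]
grip_width: 0.0523
grip_force: 35.0
```

```bash
python3 - <<'E'
from h import *
np.set_printoptions(precision=4,suppress=True)
o=arm.get_obs();print(o['eef_pos'],o['ee_rot'],o['contact_force'],tool((.588,.375,.05)))
E
```

```text
[0.5868 0.3742 0.2144] [ 0.7537  0.6572 -0.0012  0.    ] [ 0.367  -1.0998 -4.5285] [0.0062 0.0065 0.822 ]
```

jog_arm --moves '[[[0,0,0.15],[0,0,0],1],[[0,0,0.3],[0,0,0],1],[[0,0,0.45],[0,0,0],1],[[0,0,0.6],[0,0,0],1],[[0,0,0.7],[0,0,0],1],[[0,0,0.77],[0,0,0],1],[[0,0,0.79],[0,0,0],1],[[0,0,0.79],[0,0,0],1]]'

```text
clock: 15.05
eef_pos: [0.5876, 0.3734, 0.0576]
ee_rot: [0.754, 0.657, -0.0, 0.0]
contact_force: [0.2, -0.1, -3.7]
grip_width: 0.0524
grip_force: 35.0
```

jog_arm --moves '[[[0,0,0.015],[0,0,0],1],[[0,0,0.03],[0,0,0],1],[[0,0,0.045],[0,0,0],1],[[0,0,0.055],[0,0,0],1],[[0,0,0.055],[0,0,0],1]]'

```text
clock: 15.55
eef_pos: [0.5871, 0.3746, 0.0464]
ee_rot: [0.754, 0.657, -0.0, -0.0]
contact_force: [0.8, 0.7, -4.2]
grip_width: 0.0525
grip_force: 35.0
```

jog_arm --moves '[[[0,0,0.01],[0,0,0],1],[[0,0,0.015],[0,0,0],1],[[0,0,0.02],[0,0,0],1],[[0,0,0.02],[0,0,0],1]]'

```text
clock: 15.95
eef_pos: [0.5873, 0.3747, 0.0426]
ee_rot: [0.754, 0.657, -0.0, -0.0]
contact_force: [0.3, -0.2, -3.5]
grip_width: 0.0522
grip_force: 35.0
```

jog_arm --moves '[[[0,0,0.008],[0,0,0],1],[[0,0,0.015],[0,0,0],1],[[0,0,0.02],[0,0,0],1],[[0,0,0.02],[0,0,0],1]]'

```text
clock: 16.35
eef_pos: [0.5875, 0.3755, 0.0406]
ee_rot: [0.754, 0.657, 0.001, -0.0]
contact_force: [-3.6, -1.5, 8.2]
grip_width: 0.0523
grip_force: 35.0
```

Contact with the floor. Open and rise.

jog_arm --moves '[[[0,0,0],[0,0,0],0.3],[[0,0,0],[0,0,0],0.2],[[0,0,0],[0,0,0],0],[[0,0,0],[0,0,0],0],[[0,0,0],[0,0,0],0],[[0,0,0],[0,0,0],0]]'

```text
clock: 16.95
eef_pos: [0.5873, 0.3747, 0.0386]
ee_rot: [0.754, 0.657, -0.0, -0.0]
contact_force: [0.2, -0.2, 0.6]
grip_width: 0.0909
grip_force: 0.0
```

jog_arm --moves '[[[0,0,-0.1],[0,0,0],0],[[0,0,-0.3],[0,0,0],0],[[0,0,-0.5],[0,0,0],0],[[0,0,-0.7],[0,0,0],0],[[0,0,-0.9],[0,0,0],0],[[0,0,-1],[0,0,0],0],[[0,0,-1],[0,0,0],0],[[0,0,-1],[0,0,0],0]]'

```text
clock: 17.75
eef_pos: [0.5872, 0.3746, 0.2387]
ee_rot: [0.754, 0.657, 0.0, 0.0]
contact_force: [-0.5, 0.4, 0.6]
grip_width: 0.092
grip_force: 0.0
```

```bash
python3 - <<'E'
from h import *
s=snap('side','s6.png');w=snap('wrist','w6.png')
x=cv2.resize(s['frame'][120:270,220:340],(400,500))
cv2.imwrite('pics/c6.png',np.hstack([x,np.vstack([cv2.resize(w['frame'],(400,300)),np.zeros((200,400,3),np.uint8)])])[:,:,::-1])
print(proj(w,[(.5875,.375,.035)]),proj(w,[(.5875-.14*.08,.375-.99*.08,.035)]))
E
```

```text
[[280.39209455 187.6910168 ]] [[279.98059073 263.52825176]]
```

View pics/c6.png

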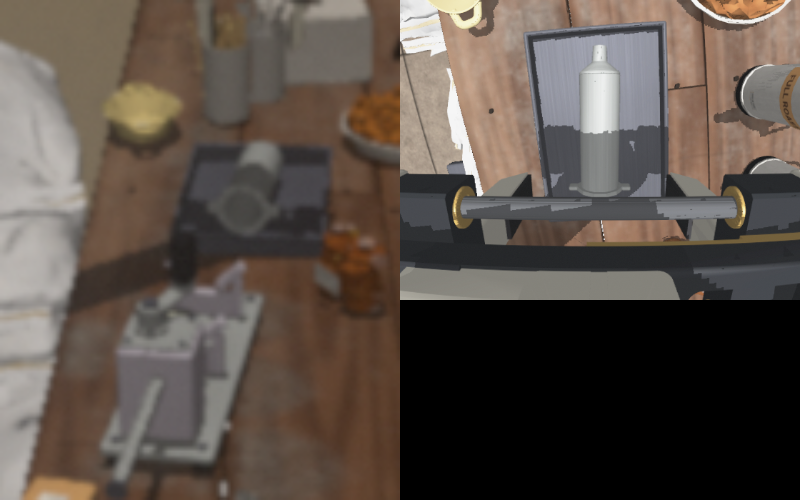

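The cylinder lies in the middle of the pan (wrist crop column 600, rows 45–195), the piston is clear, and the gripper is free.

```bash
python3 -c "
from workcell import arm
print(arm.hand_in())"
```

```text
the job is handed in; nothing more can be done
None
```

I wound the piston back to about 20.2 rad by estimate, clear of the cylinder and off the gearbox, laid the cylinder on its side near the middle of the pan, and handed the job in at about 18 s; no verdict came back.

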